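# Tip a scoop of stoppers into the hopper

## Task

Pick up the small metal sorting scoop by its bridge handle and, keeping it level so that nothing spills, carry it to the funnel hopper and tip all four black rubber stoppers through it into the clear bin below. Then put the empty scoop away on the sloped wooden stand: lying flat on the slope, centred, spout pointing up the slope, its back wall down against the lip. Leave the jar, the tape roll and the dropper bottle where they are.

Things in the scene. Friction and masses are not known exactly. Their poses are not given: they have to be found in the camera images.
- scoop: Loose open aluminium scoop, 0.18 kg, spout to +x, roughly away from the robot. Origin: centre of underside. Floor 3 mm thick, x = -50 to +75 mm; walls 26 mm high at back (x = -50) and sides, none in front. 88 mm wide, from x = +30 narrowing to 60 mm at the spout. At x = 0 a bridge handle (98 mm wide over its posts) with a black bar along y, z = 58 to 74 mm. Starts on the table holding the stoppers
- scoop_grip (a point): centre of the handle bar, 66 mm above the scoop's underside; the bar is 12 mm thick along scoop x (pinch it so) and 96 mm long along scoop y
- scoop_spout (a point): middle of the spout's edge, on the scoop floor, at scoop (75, 0, 3) mm
- stopper0: black rubber stopper, 22 mm across, 18 mm high, 14 g, starts upright in the scoop; origin at the centre of its underside
- stopper1: black rubber stopper, 22 mm across, 18 mm high, 14 g, starts upright in the scoop; origin at the centre of its underside
- stopper2: black rubber stopper, 22 mm across, 18 mm high, 14 g, starts upright in the scoop; origin at the centre of its underside
- stopper3: black rubber stopper, 22 mm across, 18 mm high, 14 g, starts upright in the scoop; origin at the centre of its underside
- hopper: Fixed round steel funnel on four legs, left or right of the scoop. Origin on the table under its centre, z up. Mouth 160 mm inside diameter, rim 133 mm above the table; it narrows to a 60 mm hole that ends 53 mm above the table. The clear open bin fixed under it is 88 x 62 mm inside (hopper x, y), walls 37 to 47 mm high
- stand_top: Plate of the fixed wooden stand on the scoop's other side, 116 x 66 mm, sloped 25 degrees. Frame inclined with it: origin on its upper face, 62 mm above the table, where the scoop's origin lies when its back is 1.5 mm off the lip; +x up the slope (away from the robot), z square to the plate. The lip at the lower edge: inner face at x = -51.5 mm, 14 mm high
- jar: white jar with black ring, 48 mm across, 51 mm high, bystander; origin under its centre
- tape: roll of tape lying flat, 96 mm across, 25 mm high, bystander; origin under its centre
- bottle: brown dropper bottle, 33 mm across, 102 mm high, bystander; origin under its centre

How it is judged:
By the outcome, as a careful person would: the job done as asked, in the order asked, and still so for the second after the job is handed in, with the robot touching nothing.
It also fails if it takes over 48 s, if anything falls off the work surface, if the arm or the gripper's body presses on something with over 40 N, if the wrist force passes 120 N, or if a joint passes its speed limit or range.

## Robot

A 6-joint arm with a two-finger parallel gripper is mounted at the origin on the work surface; the furniture and walls round the work are solid. World frame = base frame: x ahead of the robot, y to its left, z up, the work surface at z = 0. Lengths are in mm, angles in rad, forces in N, time in s.
With the tool pointing down it reaches from about 300 to 775 mm from the base axis. Payload 14.6 kg.
Tool frame: the origin (TCP) lies at the very end of the fingers, on their centre line; the grasp point (between the pads) lies 19 mm behind it; z points along the fingers, y is the line along which they close (so a half turn about z gives the same grasp; the last joint's range is limited). The gripper opens to 94 mm and grips with 3 to 60 N. Pads are 16 mm wide; open, the fingers measure 119 mm over their backs; the gripper's body (75 mm by 177 mm) begins 78 mm behind the grasp point.
Start: joints at [-1.272, 0.3, 1.521, -0, 1.321, -0.067], TCP at [196.726, -513.603, 205.446] pointing down, gripper open.
Joint ranges: [-3.03, 3.03], [-0.79, 2.21], [0.23, 2.52], [-1.04, 4.18], [0, 3.07], [-2.55, 2.55]. Speed limits (rad/s): [2.22, 2.22, 2.57, 3.14, 3.14, 3.14].

## Interface

Orientations are given as [roll, pitch, yaw] about the fixed x, y, z axes, in that order (R = Rz(yaw) Ry(pitch) Rx(roll)).
In Python, from cell import manip gives the robot as it stands.
- The arm moves only by the tool servo_tool, never from a script. Its argument "rows" is a list of rows, each a list of 7 numbers: the turn, a rotation vector about the world's x, y, z in degrees, then the shift along the world's x, y, z in mm, then the closure, from 0 (fully open) to 1 (shut). In form: [[rx, ry, rz, dx, dy, dz, fingers], ...]. A call has 1 to 20 rows; each row shifts and turns the commanded pose from where the row before left it; what a row does not reach is not made up. A row lasts 1/8 s, in which the tool goes at most 62.5 mm and 10.7 degrees, less where a joint would pass 70% of its speed; a pose out of reach is approached as far as the arm can. A call with a gripper value outside its range is refused whole. The fingers move at their own pace and stop on an object; "grip_force" is the grip in N (left out, the last holds). Time passes only in rows, so rows that do not move let the fingers close. It gives the time, the measured TCP pose, the force, the opening and the grip force at its end, in the units of the state.
- manip.read_state(): the state, without advancing time (a new reading comes with each control period).
- manip.camera(name): name is "side" or "top"; returns the picture (400x640x3 uint8, red, green, blue); there is no depth.
- manip.camera_info(name): a dict with "fx", "fy", "cx", "cy" (pixels), "position" and "rotation" of the camera in the world. Camera axes: x right, y down, z forward; pixel columns grow to the right and rows downward; lengths in mm; the calibration is good to about 2 mm. A picture is of the moment at which its call begins. camera_info takes no time and is no camera call.
- manip.sign_off(): hands the job in; it is judged then, once.
The state is a dict: "clock": time; "joints": joint angles; "qd": joint speeds; "effort": joint torques, N m; "eef_pos": TCP position; "eef_rot": TCP orientation; "wrist_force": force on the tool from outside, world axes, zero at the start; "moment": the same for the moment, N m; "finger_gap": finger opening in mm; "finger_force": force on a finger pad.
Only numpy, scipy, OpenCV 4.12 (cv2) and the standard library are available. Lean on these libraries where they do the work, as an engineer would, in place of code of your own. Each camera call takes 0.05 s, during which the arm holds its last target. There are 200 camera calls.

## Working session

There is one attempt and no reset: what is moved stays moved. The work goes in short steps, Python scripts to look and compute and a tool call to move; the robot and the scene stay as the last step left them, time stands still between calls to the robot, and variables do not carry over. Pictures are saved under pics/ and viewed, at most 10 in all, crops included, and the job is handed in when it is done.

Besides the shell and the picture viewer there is one more tool, called after "Call:" as name(argument=value, ...) on one line, values as JSON. servo_tool: Moves the arm, as the interface text tells. Its arguments: {"type":"object","properties":{"rows":{"type":"array","items":{"type":"array","items":{"type":"number"}}},"grip_force":{"type":"number"}},"required":["rows"]}

```bash
mkdir -p pics; python3 - <<'E'
from cell import manip
import cv2
for n in("top","side"):
    im=manip.camera(n); cv2.imwrite(f"pics/{n}0.png",im[:,:,::-1])
    i=manip.camera_info(n); print(n,i)
s=manip.read_state(); print(s)
E
```

```text
top {'fx': 516.7133149412413, 'fy': 516.7133149412413, 'cx': 318.69196831770665, 'cy': 202.3310562383918, 'position': array([ 332.34252857,   30.07586875, 1149.07906572]), 'rotation': array([-2.93883829,  0.00553621, -1.63720665])}
side {'fx': 376.86742318446807, 'fy': 376.86742318446807, 'cx': 317.9946029368174, 'cy': 196.20550577781881, 'position': array([346.00095165, 638.3805371 , 589.37297668]), 'rotation': array([-2.24696693,  0.0122022 , -2.83051378])}
{'clock': 0.1, 'joints': array([-1.27161090e+00,  3.00409319e-01,  1.52152764e+00, -2.64262573e-05,
        1.32069017e+00, -6.66122316e-02]), 'qd': array([-0.00021107, -0.00373717, -0.00210157,  0.00041207,  0.00286772,
       -0.00058971]), 'effort': array([ 1.28543197e-04, -5.32647979e+01, -3.53281689e+01,  7.08647934e-02,
        2.35029700e-02, -7.48771549e-05]), 'eef_pos': array([ 196.64619599, -513.38979155,  204.94282234]), 'eef_rot': array([-3.14055877e+00, -4.33174956e-05,  3.65804189e-01]), 'wrist_force': array([ 0.39007257,  0.12300529, -0.69225574]), 'moment': array([-0.0185763 , -0.03286974, -0.02154458]), 'finger_force': 0.0, 'finger_gap': 94.05164401547532}
```

View pics/top0.png

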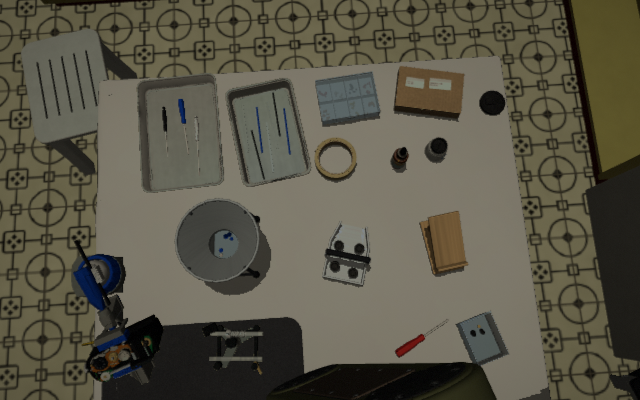

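View pics/side0.png

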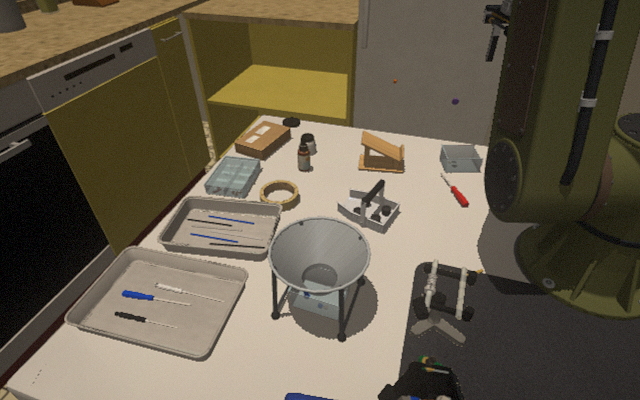

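The top view shows the hopper at about (218,240), the scoop at (348,253) with its black bar and spout pointing up, the stand at (443,242), the tape at (335,158), the bottle at (400,157) and the jar at (436,148). The side view shows the same layout, with the stand's slope rising away from the robot. I'll zoom in next.

```bash
cat > h.py <<'E'
import numpy as np, cv2
from cell import manip
from scipy.spatial.transform import Rotation as R
def cam(n):
    i=manip.camera_info(n); return i, R.from_euler('xyz',i['rotation']).as_matrix(), np.array(i['position'])
def ray(n,u,v,z):
    i,M,p=cam(n); d=M@np.array([(u-i['cx'])/i['fx'],(v-i['cy'])/i['fy'],1]); return p+d*(z-p[2])/d[2]
def proj(n,P):
    i,M,p=cam(n); c=(np.atleast_2d(P)-p)@M; return np.c_[c[:,0]/c[:,2]*i['fx']+i['cx'],c[:,1]/c[:,2]*i['fy']+i['cy']]
def tri(obs):
    A=np.zeros((3,3));b=np.zeros(3)
    for n,u,v in obs:
        i,M,p=cam(n); d=M@np.array([(u-i['cx'])/i['fx'],(v-i['cy'])/i['fy'],1]); d/=np.linalg.norm(d)
        Q=np.eye(3)-np.outer(d,d);A+=Q;b+=Q@p
    return np.linalg.solve(A,b)
E
python3 - <<'E'
from h import *
a=cv2.imread('pics/top0.png'); b=cv2.imread('pics/side0.png')
c1=cv2.resize(a[195:295,310:480],None,fx=4.7,fy=4.7,interpolation=cv2.INTER_CUBIC); cv2.imwrite('pics/c1.png',c1)
c2=cv2.resize(b[120:240,330:420],None,fx=5,fy=5,interpolation=cv2.INTER_CUBIC); cv2.imwrite('pics/c2.png',c2)
g=a.max(2)
m=np.zeros_like(g); m[225:280,318:378]=(g[225:280,318:378]<45)*255
for c in cv2.findContours(m,0,1)[0]:
    if cv2.contourArea(c)>25: print('dark',cv2.contourArea(c),cv2.minAreaRect(c),cv2.boxPoints(cv2.minAreaRect(c)).tolist())
print('hop guess',ray('top',218,240,133),'scoop',ray('top',348,257,66),'stand',ray('top',443,242,62))
E
```

```text
dark 60.5 ((353.0, 272.5), (9.0, 8.0), 90.0) [[349.0, 268.0], [357.0, 268.0], [357.0, 277.0], [349.0, 277.0]]
dark 67.0 ((334.5, 266.0), (10.0, 9.0), 90.0) [[330.0, 261.0], [339.0, 261.0], [339.0, 271.0], [330.0, 271.0]]
dark 61.0 ((359.0, 248.5), (9.0, 8.0), 90.0) [[355.0, 244.0], [363.0, 244.0], [363.0, 253.0], [355.0, 253.0]]
dark 278.5 ((348.6716613769531, 251.44012451171875), (44.906410217285156, 16.67612075805664), 12.380756378173828) [[324.952880859375, 254.77015686035156], [328.52838134765625, 238.48184204101562], [372.39044189453125, 248.11009216308594], [368.81494140625, 264.3984069824219]]
hop guess [478.62123162 225.80722433 133.        ] scoop [434.17041311 -32.1872232   66.        ] stand [ 452.68466616 -234.97705185   62.        ]
```

View pics/c1.png

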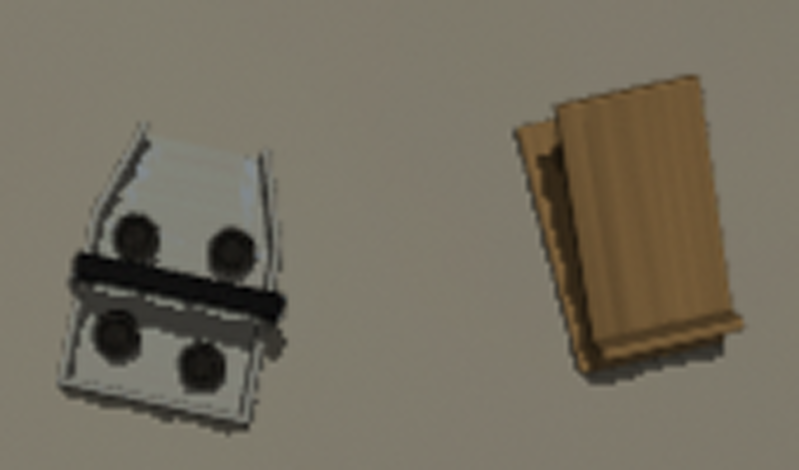

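View pics/c2.png

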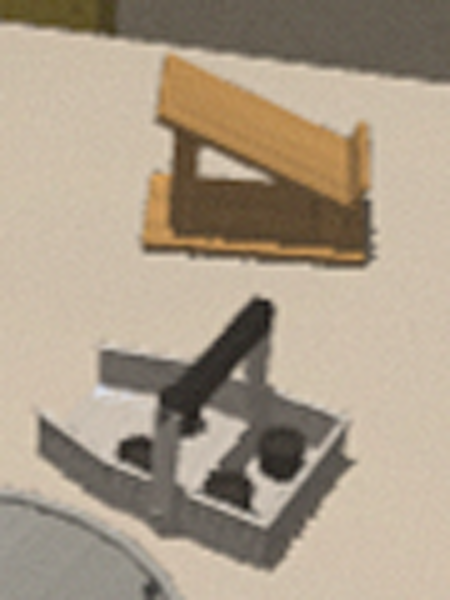

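The crops are sharp enough. In c1 the bar runs from (76,268) to (281,307), the scoop's back corners are (60,387) and (245,428), and the spout wall tips are (145,128) and (265,152). The stand plate's top corners are (555,105) and (695,76), and the lip's top inner edge runs from about (600,350) to (740,315). All four stoppers are upright. In c2 the far top corner of the plate is (168,55).

```bash
python3 - <<'E'
from h import *
np.set_printoptions(precision=1,suppress=True)
def c1(x,y): return ((x+.5)/4.7-.5+310,(y+.5)/4.7-.5+195)
def c2(x,y): return ((x+.5)/5-.5+330,(y+.5)/5-.5+120)
def T(x,y,z): return ray('top',*c1(x,y),z)
def rep(n,a,b): d=a-b; print(n,'mid',(a+b)/2,'len',np.linalg.norm(d),'dir deg',np.degrees(np.arctan2(d[1],d[0])))
rep('bar',T(76,268,74),T(281,307,74))
L,Rr=T(60,387,26),T(245,428,26); rep('back',L,Rr)
l2,r2=T(145,128,26),T(265,152,26); rep('spout',l2,r2); rep('axis',(l2+r2)/2,(L+Rr)/2)
print('bar tri L',tri([('top',)+c1(76,268),('side',)+c2(185,390)]),'R',tri([('top',)+c1(281,307),('side',)+c2(262,308)]))
u1,u2=T(555,105,86.7),T(695,76,86.7); rep('stand up',u1,u2)
q1,q2=T(600,350,53),T(740,315,53); rep('stand lip',q1,q2); rep('stand axis',(u1+u2)/2,(q1+q2)/2)
print('tri up far',tri([('top',)+c1(695,76),('side',)+c2(168,55)]))
for x,y in((135,238),(232,252),(117,336),(203,367)): print('stopper',T(x,y,21))
# hopper rim
a=cv2.imread('pics/top0.png'); g=cv2.GaussianBlur(cv2.cvtColor(a,6),(5,5),0)
r=cv2.HoughCircles(g[190:295,160:275],3,1,50,param1=100,param2=15,minRadius=36,maxRadius=48) if 0 else cv2.HoughCircles(g[190:295,160:275],cv2.HOUGH_GRADIENT,1,50,param1=100,param2=15,minRadius=36,maxRadius=48)
for c in r[0]:
    u,v=c[0]+160,c[1]+190; p=ray('top',u,v,133); print('hop',u,v,c[2],p,'rad',np.linalg.norm(ray('top',u+c[2],v,133)-p))
# side: hopper mouth contour
print('proj hopper rim side',proj('side',[p+[80*np.cos(t),80*np.sin(t),0] for t in np.arange(0,6.2,np.pi/2)]))
E
```

```text
bar mid [436. -31.  74.] len 92.11044470894801 dir deg 75.37085578652359
back mid [386.7 -17.6  26. ] len 86.49565117123211 dir deg 73.78008441137074
spout mid [508.6 -51.5  26. ] len 57.12008078444018 dir deg 74.6689382499462
axis mid [447.7 -34.5  26. ] len 126.49917890050898 dir deg -15.54153745449174
bar tri L [445.6  13.6  83. ] R [425.6 -76.2  66.7]
stand up mid [ 508.7 -234.9   86.7] len 64.04174099790073 dir deg 97.92622198900824
stand lip mid [ 403.2 -250.8   53. ] len 65.45614044869787 dir deg 99.99892511202971
stand axis mid [ 455.9 -242.8   69.9] len 111.93553605548261 dir deg 8.56738911737352
tri up far [ 513.8 -267.3   84.2]
stopper [465.5 -15.6  21. ]
stopper [455.9 -60.2  21. ]
stopper [420.7  -4.   21. ]
stopper [403.8 -42.5  21. ]
hop 217.5 240.5 40.7 [477.7 226.8 133. ] rad 80.62799402412818
proj hopper rim side [[276.9 237.8]
 [305.7 285.4]
 [369.5 258.8]
 [334.9 217. ]]
```

Call:
servo_tool(rows=[[0,0,3.8,17,34,0,0],[0,0,3.8,17,34,0,0],[0,0,3.8,17,34,0,0],[0,0,3.8,17,34,0,0],[0,0,3.8,17,34,0,0],[0,0,3.8,17,34,0,0],[0,0,3.8,17,34,0,0],[0,0,3.8,17,34,0,0],[0,0,3.8,17,34,0,0],[0,0,3.8,17,34,0,0],[0,0,3.8,17,34,0,0],[0,0,3.8,17,34,0,0],[0,0,3.8,17,34,0,0],[0,0,4,17,38,0,0],[0,0,0,0,0,0,0],[0,0,0,0,0,0,0]])

```text
clock: 2.1
eef_pos: [434.5, -33.9, 205.2]
eef_rot: [-3.141, 0.0, 1.297]
wrist_force: [-0.2, -0.0, 0.2]
finger_gap: 93.9
finger_force: 0.0
```

```bash
python3 -c "
from cell import manip;s=manip.read_state();print({k:s[k].round(3).tolist() for k in('joints','eef_pos','eef_rot','wrist_force')})"
```

```text
{'joints': [-0.162, 0.043, 1.823, -0.0, 1.277, 0.112], 'eef_pos': [434.452, -33.908, 205.249], 'eef_rot': [-3.141, 0.0, 1.297], 'wrist_force': [-0.192, -0.009, 0.249]}
```

Call:
servo_tool(rows=[[0,0,0.4,1.3,2.9,-10,0],[0,0,0,0,0,-25,0],[0,0,0,0,0,-30,0],[0,0,0,0,0,-30,0],[0,0,0,0,0,-30,0],[0,0,0,0,0,-20,0],[0,0,0,0,0,-12,0],[0,0,0,0,0,0,0],[0,0,0,0,0,0,0]], grip_force=50)

```text
clock: 3.22
eef_pos: [436.4, -30.9, 49.0]
eef_rot: [3.141, -0.0, 1.305]
wrist_force: [-0.9, -0.5, -0.2]
finger_gap: 94.0
finger_force: 0.0
```

```bash
python3 - <<'E'
from h import *
s=manip.read_state();print({k:s[k].round(3).tolist() for k in('joints','eef_pos','eef_rot','wrist_force')})
b=manip.camera('side')[:,:,::-1]
cv2.imwrite('pics/c3.png',cv2.resize(b[100:260,300:480],None,fx=3.5,fy=3.5,interpolation=2))
E
```

```text
{'joints': [-0.154, 0.265, 1.978, -0.0, 0.897, 0.112], 'eef_pos': [436.379, -30.887, 49.05], 'eef_rot': [3.141, -0.0, 1.305], 'wrist_force': [-0.905, -0.517, -0.214]}
```

View pics/c3.png

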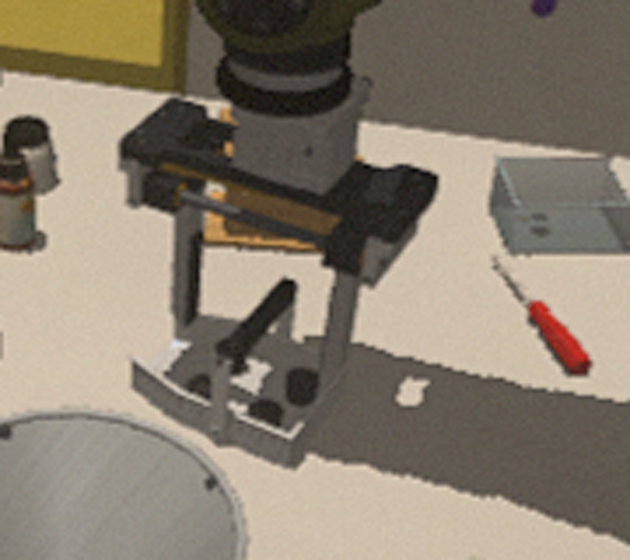

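The picture shows the fingers straddling the bar, with one finger on each side and the bar centred between them. I'll close now and lift gently.

Call:
servo_tool(rows=[[0,0,0,0,0,0,1],[0,0,0,0,0,0,1],[0,0,0,0,0,0,1],[0,0,0,0,0,0,1],[0,0,0,0,0,0,1],[0,0,0,0,0,0,1],[0,0,0,0,0,0,1],[0,0,0,0,0,0,1]], grip_force=50)

```text
clock: 4.28
eef_pos: [436.0, -30.7, 48.4]
eef_rot: [-3.142, -0.0, 1.305]
wrist_force: [-0.2, 0.8, 0.9]
finger_gap: 17.5
finger_force: 0.0
```

Call:
servo_tool(rows=[[0,0,0,0,0,2,1],[0,0,0,0,0,4,1],[0,0,0,0,0,7,1],[0,0,0,0,0,10,1],[0,0,0,0,0,13,1],[0,0,0,0,0,16,1],[0,0,0,0,0,18,1],[0,0,0,0,0,20,1],[0,0,0,0,0,20,1],[0,0,0,0,0,20,1],[0,0,0,0,0,18,1],[0,0,0,0,0,16,1],[0,0,0,0,0,12,1],[0,0,0,0,0,8,1],[0,0,0,0,0,4,1],[0,0,0,0,0,2,1],[0,0,0,0,0,0,1],[0,0,0,0,0,0,1]])

```text
clock: 6.52
eef_pos: [435.9, -30.7, 238.2]
eef_rot: [-3.141, 0.0, 1.305]
wrist_force: [0.2, -0.4, -1.9]
finger_gap: 11.7
finger_force: 50.0
```

```bash
python3 - <<'E'
from h import *
from scipy.optimize import least_squares
s=manip.read_state();print({k:s[k].round(3).tolist() for k in('joints','eef_pos','eef_rot','wrist_force','moment')},s['finger_gap'])
b=manip.camera('side')[:,:,::-1]
cv2.imwrite('pics/c4.png',cv2.resize(b[60:260,260:500],None,fx=3,fy=3,interpolation=2))
D=[([-1.2716,.3004,1.5215,0,1.3207,-.0666],[196.65,-513.39,204.94]),([-.162,.043,1.823,0,1.277,.112],[434.45,-33.9,205.25]),([-.154,.265,1.978,0,.897,.112],[436.4,-30.9,49.05]),(s['joints'],s['eef_pos'])]
for j,p in D:
    r=np.sqrt(p[0]**2+p[1]**2-36.6**2); print(np.round([j[1],j[2],j[1]+j[2],j[1]+j[2]+j[4],r,p[2]],3))
E
```

```text
{'joints': [-0.154, 0.018, 1.771, 0.0, 1.354, 0.112], 'eef_pos': [435.923, -30.687, 238.155], 'eef_rot': [-3.141, 0.0, 1.305], 'wrist_force': [0.209, -0.425, -1.918], 'moment': [-0.026, 0.004, -0.051]} 11.65092998944297
[3.00000e-01 1.52200e+00 1.82200e+00 3.14300e+00 5.48544e+02 2.04940e+02]
[4.30000e-02 1.82300e+00 1.86600e+00 3.14300e+00 4.34231e+02 2.05250e+02]
[2.65000e-01 1.97800e+00 2.24300e+00 3.14000e+00 4.35959e+02 4.90500e+01]
[1.80000e-02 1.77100e+00 1.78800e+00 3.14200e+00 4.35466e+02 2.38155e+02]
```

View pics/c4.png

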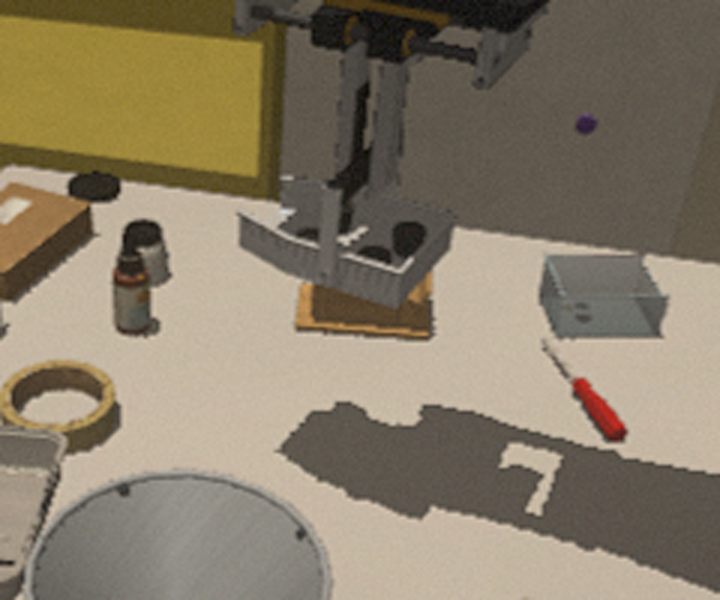

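The scoop is hanging level in the grip with its stoppers inside. The hopper rim is at the lower left of the crop. I'll carry it to the hopper, turning the spout outward to about 22° yaw.

Call:
servo_tool(rows=[[0,0,0.5,-0.4,3,-1,1],[0,0,1,-0.7,6,-1,1],[0,0,1.5,-1.1,9,-1,1],[0,0,2,-1.4,12,-1,1],[0,0,2.3,-1.7,14,-1,1],[0,0,2.4,-1.8,15,-1,1],[0,0,2.6,-1.9,16,-1,1],[0,0,2.6,-1.9,16,-1,1],[0,0,2.6,-1.9,16,-1,1],[0,0,2.6,-1.9,16,-1,1],[0,0,2.6,-1.9,16,-1,1],[0,0,2.6,-1.9,16,-1,1],[0,0,2.4,-1.8,15,-1,1],[0,0,2.3,-1.7,14,-1,1],[0,0,2.1,-1.6,13,-1,1],[0,0,1.8,-1.3,11,-1,1],[0,0,1.5,-1.1,9,-1,1],[0,0,1,-0.7,6,-1,1],[0,0,0.6,-0.5,4,-1,1],[0,0,0.4,-0.3,2.4,-1,1]])

```text
clock: 9.07
eef_pos: [408.5, 198.8, 218.4]
eef_rot: [3.142, 0.0, 1.958]
wrist_force: [-0.2, -0.8, -2.5]
finger_gap: 11.5
finger_force: 50.0
```

```bash
python3 - <<'E'
from h import *
s=manip.read_state();print({k:s[k].round(3).tolist() for k in('joints','eef_pos','eef_rot','wrist_force')})
b=manip.camera('top')[:,:,::-1]
cv2.imwrite('pics/c5.png',cv2.resize(b[140:320,130:330],None,fx=3.3,fy=3.3,interpolation=2))
# plan: TCP for each tilt
C=np.array([477.7,226.8]); ps=s['eef_rot'][2]-np.pi/2; u=np.array([np.cos(ps),np.sin(ps)]); print('psi',np.degrees(ps))
p0=s['eef_pos']; pv=None
for th in (0,10,20,30,40,50,60,70,80):
    t=np.radians(th); x=75*np.cos(t)-63*np.sin(t); zs=-75*np.sin(t)-63*np.cos(t)
    ahead=(-20 if th>=30 else -20*th/30)
    g=C+(ahead-x)*u; gz=235
    tcp=np.r_[g-19*np.sin(t)*u, gz-19*np.cos(t)]
    d=tcp-(p0 if pv is None else pv); pv=tcp
    ax=R.from_euler('z',ps).apply([0,1,0]); print(th,tcp.round(1),'d',d.round(1),'spout z',round(gz+zs))
print('axis',ax)
E
```

```text
{'joints': [0.372, 0.074, 1.759, -0.0, 1.309, -0.015], 'eef_pos': [408.544, 198.805, 218.382], 'eef_rot': [3.142, 0.0, 1.958], 'wrist_force': [-0.221, -0.801, -2.537]}
psi 22.174937418228666
0 [408.2 198.5 216. ] d [-0.3 -0.3 -2.4] spout z 172
10 [410.2 199.3 216.3] d [2.  0.8 0.3] spout z 160
20 [414.  200.8 217.1] d [3.8 1.6 0.9] spout z 150
30 [419.4 203.  218.5] d [5.4 2.2 1.4] spout z 143
40 [432.2 208.2 220.4] d [12.8  5.2  1.9] spout z 139
50 [445.7 213.8 222.8] d [13.6  5.5  2.3] spout z 137
60 [459.7 219.5 225.5] d [14.   5.7  2.7] spout z 139
70 [473.7 225.2 228.5] d [14.   5.7  3. ] spout z 143
80 [487.2 230.7 231.7] d [13.5  5.5  3.2] spout z 150
axis [-0.37743575  0.92603577  0.        ]
```

View pics/c5.png

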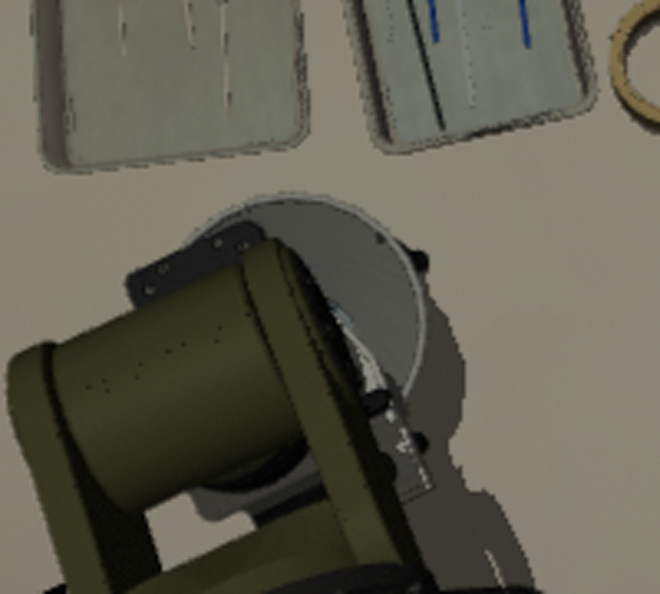

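The top view shows the scoop's spout side over the funnel mouth, with the wrist hiding the rest. I'll tip now.

Call:
servo_tool(rows=[[-0.6,1.4,0,0.6,0.2,0,1],[-1.13,2.78,0,1.1,0.4,0,1],[-1.13,2.78,0,1.1,0.4,0,1],[-1.13,2.78,0,1.1,0.4,0,1],[-1.13,2.78,0,1.1,0.4,0,1],[-1.13,2.78,0,1.1,0.4,0,1],[-1.13,2.78,0,1.1,0.4,0,1],[-1.13,2.78,0,1.1,0.4,0,1],[-1.13,2.78,0,1.1,0.4,0,1],[-1.13,2.78,0,1.1,0.4,0,1],[-1.13,2.78,0,3,1.2,0.4,1],[-1.13,2.78,0,4,1.6,0.6,1],[-1.13,2.78,0,4,1.6,0.6,1],[-1.13,2.78,0,4,1.6,0.7,1],[-1.13,2.78,0,4,1.6,0.7,1],[-1.13,2.78,0,4,1.6,0.7,1],[0,0,0,0,0,0,1],[0,0,0,0,0,0,1]])

```text
clock: 11.38
eef_pos: [442.1, 211.6, 222.2]
eef_rot: [-2.33, -0.0, 1.957]
wrist_force: [-0.1, -0.1, -2.3]
finger_gap: 11.6
finger_force: 50.0
```

```bash
python3 - <<'E'
from h import *
s=manip.read_state();print({k:s[k].round(3).tolist() for k in('joints','eef_pos','eef_rot','wrist_force')})
b=manip.camera('side')[:,:,::-1]
cv2.imwrite('pics/c6.png',cv2.resize(b[130:350,220:440],None,fx=2.7,fy=2.7,interpolation=2))
E
```

```text
{'joints': [0.376, 0.662, 1.152, -0.009, 2.139, -0.012], 'eef_pos': [442.118, 211.616, 222.178], 'eef_rot': [-2.33, -0.0, 1.957], 'wrist_force': [-0.097, -0.14, -2.282]}
```

View pics/c6.png

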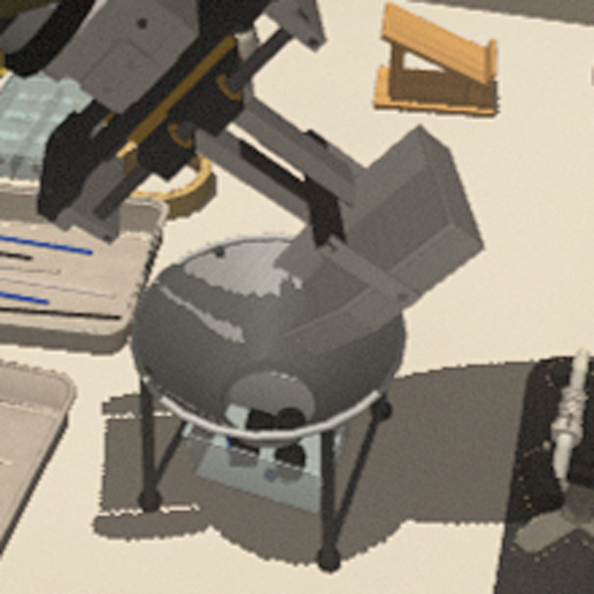

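At 46° I can make out black stoppers in the clear bin, at about (260,420), (290,420), (240,450) and (290,455), and none in the funnel. I'll tip further to be certain.

Call:
servo_tool(rows=[[-1.13,2.78,0,4.2,1.7,0.9,1],[-1.13,2.78,0,4.2,1.7,0.9,1],[-1.13,2.78,0,4.2,1.7,0.9,1],[-1.13,2.78,0,4.2,1.7,0.9,1],[-1.13,2.78,0,4.2,1.7,0.9,1],[-1.13,2.78,0,4.2,1.7,0.9,1],[0,0,0,0,0,0,1],[0,0,0,0,0,0,1],[0,0,0,0,0,0,1],[0,0,0,0,0,0,1]])

```text
clock: 12.68
eef_pos: [467.2, 221.9, 227.9]
eef_rot: [-2.016, -0.0, 1.958]
wrist_force: [-0.2, -0.9, -1.1]
finger_gap: 11.4
finger_force: 50.0
```

```bash
python3 - <<'E'
from h import *
s=manip.read_state();print({k:s[k].round(3).tolist() for k in('joints','eef_pos','eef_rot','wrist_force')})
b=manip.camera('side')[:,:,::-1]
cv2.imwrite('pics/c7.png',cv2.resize(b[180:340,250:430],None,fx=3.7,fy=3.7,interpolation=2))
E
```

```text
{'joints': [0.377, 0.903, 0.892, -0.014, 2.472, -0.015], 'eef_pos': [467.158, 221.876, 227.944], 'eef_rot': [-2.016, -0.0, 1.958], 'wrist_force': [-0.217, -0.92, -1.065]}
```

View pics/c7.png

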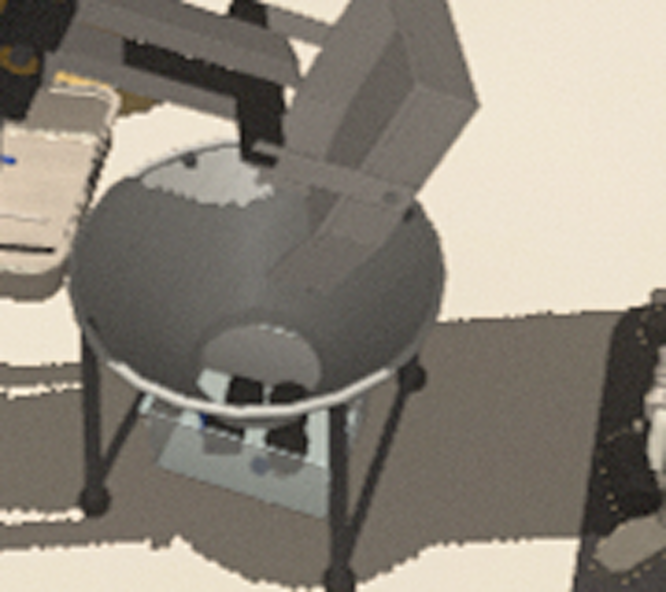

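The scoop is steep and empty on its visible side. The stoppers sit in the bin at about (244,390), (290,395), (220,425) and (290,430). I'll level the scoop and check it with colour masks.

Call:
servo_tool(rows=[[2.02,-4.97,0,-4.9,-1.9,0.5,1],[2.02,-4.97,0,-4.9,-1.9,0.5,1],[2.02,-4.97,0,-4.9,-1.9,0.5,1],[2.02,-4.97,0,-4.9,-1.9,0.5,1],[2.02,-4.97,0,-4.9,-1.9,0.5,1],[2.02,-4.97,0,-4.9,-1.9,0.5,1],[2.02,-4.97,0,-4.9,-1.9,0.5,1],[2.02,-4.97,0,-4.9,-1.9,0.5,1],[2.02,-4.97,0,-4.9,-1.9,0.5,1],[2.02,-4.97,0,-4.9,-1.9,0.5,1],[2.02,-4.97,0,-4.9,-1.9,0.5,1],[2.02,-4.97,0,-4.9,-1.9,0.5,1],[0,0,0,0,-15,4,1],[0,0,0,2,-30,6,1],[0,0,0,2,-40,6,1],[0,0,0,2,-40,6,1],[0,0,0,2,-40,6,1],[0,0,0,2,-35,0,1],[0,0,0,0,-15,0,1],[0,0,0,0,0,0,1]])

```text
clock: 15.22
eef_pos: [418.4, -16.4, 261.5]
eef_rot: [-3.138, -0.0, 1.956]
wrist_force: [-0.4, -0.5, -2.1]
finger_gap: 11.8
finger_force: 50.0
```

```bash
python3 - <<'E'
from h import *
s=manip.read_state();print({k:s[k].round(3).tolist() for k in('joints','eef_pos','eef_rot','wrist_force')})
b=manip.camera('side')[:,:,::-1]; t=manip.camera('top')[:,:,::-1]
cv2.imwrite('pics/s8.png',b); cv2.imwrite('pics/t8.png',t)
p=s['eef_pos']; ps=s['eef_rot'][2]-np.pi/2; Rz=R.from_euler('z',ps)
def dark(im,poly,th=45):
    m=np.zeros(im.shape[:2],np.uint8); cv2.fillPoly(m,[np.int32(poly)],255); g=im.max(2)
    d=((g<th)&(m>0)).astype(np.uint8)
    n,l,st,c=cv2.connectedComponentsWithStats(d); return [(st[i,4],c[i].round(0).tolist()) for i in range(1,n) if st[i,4]>8]
O=p-[0,0,49]
print('scoop floor rear, side',dark(b,proj('side',O+Rz.apply([[-48,42,12],[-48,-42,12],[72,-28,12],[72,28,12]]))))
# compare: same in first side image
b0=cv2.imread('pics/side0.png'); R0=R.from_euler('z',np.radians(-15.3)); O0=np.array([435.8,-31,0])
print('initially',dark(b0,proj('side',O0+R0.apply([[-48,42,12],[-48,-42,12],[72,-28,12],[72,28,12]]))))
C=np.array([477.7,226.8]); q=[[C[0]+60*np.cos(a),C[1]+60*np.sin(a),90] for a in np.arange(0,6.2,.3)]
print('funnel top',dark(t,proj('top',q)),'side',dark(b,proj('side',[[C[0]+a,C[1]+d,e] for a,d,e in((-45,30,3),(45,30,3),(45,30,50),(-45,30,50))])))
S=np.array([455.8,-242.9,62]); y=np.radians(8.7); M=R.from_euler('ZY',[y,-np.radians(25)])
n=M.apply([0,0,1]); ux=M.apply([1,0,0])
for nm,h,dx in(('far',130,10),('near',60,4),('contact',49,1)): print(nm,(S+n*h+ux*dx).round(1))
print('ux',ux,'n',n,'roty axis',M.apply([0,1,0]))
# total turn
Rt=M.as_matrix()@np.diag([1,1,1]); cur=R.from_euler('xyz',s['eef_rot']); tool0=Rz.inv()*cur
print('turn deg',np.degrees(((M*tool0)*cur.inv()).as_rotvec()))
E
```

```text
{'joints': [-0.126, -0.04, 1.773, -0.002, 1.411, -0.51], 'eef_pos': [418.406, -16.405, 261.549], 'eef_rot': [-3.138, -0.0, 1.956], 'wrist_force': [-0.384, -0.468, -2.141]}
scoop floor rear, side []
initially []
funnel top [(np.int32(73), [212.0, 243.0]), (np.int32(158), [228.0, 240.0]), (np.int32(42), [233.0, 250.0]), (np.int32(70), [224.0, 254.0])] side [(np.int32(21), [340.0, 307.0])]
far [ 410.5 -249.8  184. ]
near [ 434.3 -246.2  118.1]
contact [ 436.2 -245.9  106.8]
ux [0.89587971 0.13708886 0.42261826] n [-0.41775557 -0.06392558  0.90630779] roty axis [-0.15126082  0.98849389  0.        ]
turn deg [  6.64652999 -24.15841686 -13.15246962]
```

Call:
servo_tool(rows=[[0.475,-1.726,-0.94,-0.5,-8,-2,1],[0.475,-1.726,-0.94,-0.6,-14,-4,1],[0.475,-1.726,-0.94,-0.6,-18,-5,1],[0.475,-1.726,-0.94,-0.6,-20,-6,1],[0.475,-1.726,-0.94,-0.6,-20,-6,1],[0.475,-1.726,-0.94,-0.6,-20,-6,1],[0.475,-1.726,-0.94,-0.6,-20,-6,1],[0.475,-1.726,-0.94,-0.6,-20,-6,1],[0.475,-1.726,-0.94,-0.6,-20,-6,1],[0.475,-1.726,-0.94,-0.6,-20,-6,1],[0.475,-1.726,-0.94,-0.6,-18,-6,1],[0.475,-1.726,-0.94,-0.6,-16,-6,1],[0.475,-1.726,-0.94,-0.5,-12,-6,1],[0.475,-1.726,-0.94,-0.4,-7.4,-6,1],[0,0,0,0,0,0,1],[0,0,0,0,0,0,1]])

```text
clock: 17.32
eef_pos: [410.5, -249.1, 184.9]
eef_rot: [2.708, 0.002, 1.724]
wrist_force: [0.3, 0.2, -1.3]
finger_gap: 11.7
finger_force: 50.0
```

```bash
python3 - <<'E'
from h import *
s=manip.read_state();print({k:s[k].round(3).tolist() for k in('joints','eef_pos','eef_rot','wrist_force')})
b=manip.camera('side')[:,:,::-1]; t=manip.camera('top')[:,:,::-1]
S=np.array([455.8,-242.9,62]); M=R.from_euler('ZY',[np.radians(8.7),-np.radians(25)])
cur=R.from_euler('xyz',s['eef_rot']); tgt=M*R.from_euler('xyz',[np.pi,0,np.pi/2]); print('turn left',np.degrees((tgt*cur.inv()).as_rotvec()))
print('pos in stand',M.inv().apply(s['eef_pos']-S))
f=lambda im,c,k: cv2.resize(im[c[0]:c[1],c[2]:c[3]],(k,300),interpolation=2)
u,v=proj('side',[s['eef_pos']])[0].astype(int); print(u,v)
W=np.vstack([np.hstack([f(b,(v-40,v+60,u-67,u+66),400),f(t,(190,290,155,288),400)]),np.hstack([f(b,(230,330,255,388),400),f(t,(195,295,385,518),400)])])
cv2.imwrite('pics/c10.png',W)
E
```

```text
{'joints': [-0.82, 0.008, 1.971, 0.438, 0.955, -1.192], 'eef_pos': [410.495, -249.1, 184.904], 'eef_rot': [2.708, 0.002, 1.724], 'wrist_force': [0.32, 0.227, -1.339]}
turn left [ 0.12253143 -0.14890709 -0.08075828]
pos in stand [ 10.50391769   0.72375569 130.71114559]
405 103
```

View pics/c10.png

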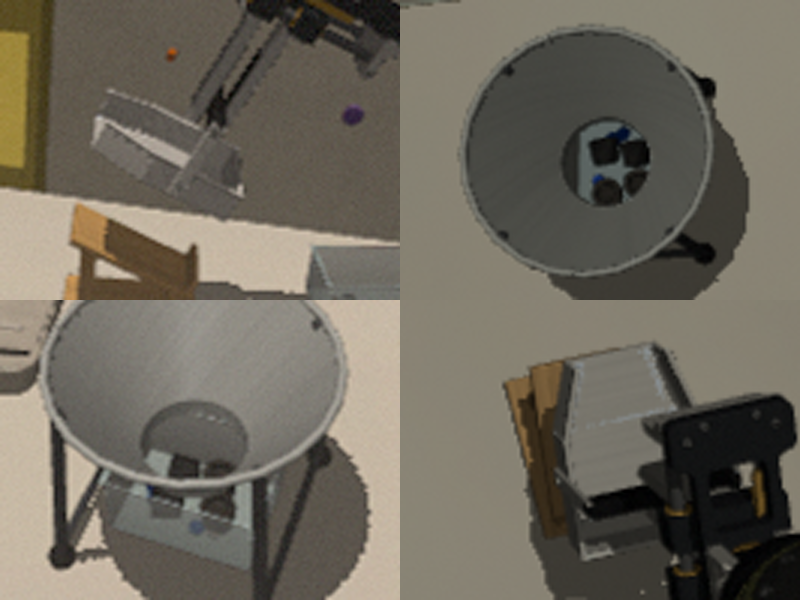

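The composite shows all four stoppers lying in the bin through the funnel hole, at (605,150), (635,152), (605,190) and (635,182). The scoop is empty and inclined parallel to the stand, with its spout tips at (573,360) and (660,345). I'll check how it sits in the grip against these tips.

```bash
python3 - <<'E'
from h import *
s=manip.read_state(); cur=R.from_euler('xyz',s['eef_rot']); B=cur*R.from_euler('xyz',[np.pi,0,np.pi/2]).inv()
for h in (47,50):
    O=s['eef_pos']-B.apply([0,0,h]); print(h,proj('top',O+B.apply([[75,30,26],[75,-30,26]])).round(1).tolist(), 'side corners',proj('side',O+B.apply([[75,30,26],[75,-30,26],[-50,44,26],[-50,44,0]])).round(1).tolist())
m=lambda x,y:((x+.5-400)/3.0075-.5+385,(y+.5-300)/3-.5+195)
n=lambda x,y:((x+.5)/3.0075-.5+338,(y+.5)/3-.5+63)
print('meas',m(571,362),m(660,345),'side',n(97,115),n(110,92),n(242,192))
E
```

```text
47 [[443.3, 218.2], [474.3, 211.3]] side corners [[373.9, 102.3], [374.9, 92.1], [419.1, 127.7], [413.0, 135.9]]
50 [[442.8, 217.8], [473.7, 210.9]] side corners [[373.3, 103.3], [374.3, 93.1], [418.4, 128.7], [412.4, 136.9]]
meas (441.524106400665, 215.33333333333334) (471.116791354946, 209.66666666666666) side (369.9189526184539, 101.0) (374.2414796342477, 93.33333333333333) (418.1317539484622, 126.66666666666667)
```

Call:
servo_tool(rows=[[0.12,-0.15,-0.08,2.5,0.2,-6.5,1],[0,0,0,2.5,0.2,-6.5,1],[0,0,0,2.5,0.2,-6.5,1],[0,0,0,2.5,0.2,-6.5,1],[0,0,0,2.5,0.2,-6.5,1],[0,0,0,2.5,0.2,-6.5,1],[0,0,0,2.5,0.2,-6.5,1],[0,0,0,2.5,0.2,-6.5,1],[0,0,0,2.5,0.2,-6.5,1],[0,0,0,2.5,0.2,-6.5,1],[0,0,0,0,0,0,1],[0,0,0,0,0,0,1]])

```text
clock: 18.92
eef_pos: [435.5, -247.4, 119.7]
eef_rot: [2.705, -0.0, 1.722]
wrist_force: [-0.5, -0.5, -1.4]
finger_gap: 11.7
finger_force: 50.0
```

Call:
servo_tool(rows=[[0,0,0,0.8,0.1,-1.8,1],[0,0,0,0.8,0.1,-1.8,1],[0,0,0,0.8,0.1,-1.8,1],[0,0,0,0,0,0,1],[0,0,0,0,0,0,1]], grip_force=25)

```text
clock: 19.55
eef_pos: [437.9, -247.0, 114.2]
eef_rot: [2.705, -0.001, 1.722]
wrist_force: [-0.3, -0.1, -1.0]
finger_gap: 11.4
finger_force: 25.0
```

Call:
servo_tool(rows=[[0,0,0,0.4,0.1,-0.9,1],[0,0,0,0.4,0.1,-0.9,1],[0,0,0,0.4,0.1,-0.9,1],[0,0,0,0,0,0,1]])

```text
clock: 20.05
eef_pos: [439.0, -246.7, 111.3]
eef_rot: [2.705, -0.001, 1.722]
wrist_force: [-0.9, -0.8, -1.5]
finger_gap: 11.7
finger_force: 25.0
```

Call:
servo_tool(rows=[[0,0,0,0.4,0.1,-0.9,1],[0,0,0,0,0,0,1]])

```text
clock: 20.3
eef_pos: [439.4, -246.6, 110.5]
eef_rot: [2.705, -0.001, 1.722]
wrist_force: [0.8, 0.2, -1.2]
finger_gap: 11.7
finger_force: 25.0
```

Call:
servo_tool(rows=[[0,0,0,0.4,0.1,-0.9,1],[0,0,0,0,0,0,1]])

```text
clock: 20.55
eef_pos: [439.8, -246.5, 109.6]
eef_rot: [2.705, -0.001, 1.722]
wrist_force: [0.4, 0.1, -2.0]
finger_gap: 11.6
finger_force: 25.0
```

Now at h≈49.6; next I'll step towards contact.

Call:
servo_tool(rows=[[0,0,0,0.4,0.1,-0.9,1],[0,0,0,0,0,0,1]])

```text
clock: 20.8
eef_pos: [440.0, -246.5, 109.4]
eef_rot: [2.705, -0.0, 1.723]
wrist_force: [-12.2, 3.1, 12.6]
finger_gap: 11.9
finger_force: 25.0
```

Call:
servo_tool(rows=[[0,0,0,0.4,0.1,-0.9,1],[0,0,0,0,0,0,1]])

```text
clock: 21.05
eef_pos: [440.2, -246.7, 109.1]
eef_rot: [2.705, 0.001, 1.723]
wrist_force: [-23.8, 2.6, 23.7]
finger_gap: 11.6
finger_force: 25.0
```

Call:
servo_tool(rows=[[0,0,0,-0.5,-0.1,1.2,1],[0,0,0,-1.3,-0.2,-0.6,1],[0,0,0,-1.3,-0.2,-0.6,1],[0,0,0,0,0,0,1]])

```text
clock: 21.55
eef_pos: [437.7, -247.0, 108.0]
eef_rot: [2.705, -0.0, 1.722]
wrist_force: [0.6, -0.3, 4.0]
finger_gap: 12.0
finger_force: 25.0
```

Call:
servo_tool(rows=[[0,0,0,-0.9,-0.1,-0.4,1],[0,0,0,0,0,0,1]])

```text
clock: 21.8
eef_pos: [436.7, -247.0, 107.6]
eef_rot: [2.705, -0.0, 1.722]
wrist_force: [0.9, 0.5, 4.0]
finger_gap: 11.7
finger_force: 25.0
```

Call:
servo_tool(rows=[[0,0,0,-0.9,-0.1,-0.4,1],[0,0,0,0,0,0,1]])

```text
clock: 22.05
eef_pos: [435.7, -247.1, 107.1]
eef_rot: [2.705, -0.0, 1.722]
wrist_force: [1.1, -0.1, 4.1]
finger_gap: 12.0
finger_force: 25.0
```

Call:
servo_tool(rows=[[0,0,0,-0.9,-0.1,-0.4,1],[0,0,0,0,0,0,1]])

```text
clock: 22.3
eef_pos: [434.8, -247.1, 106.7]
eef_rot: [2.705, -0.001, 1.722]
wrist_force: [0.6, -0.3, 4.8]
finger_gap: 12.1
finger_force: 25.0
```

Call:
servo_tool(rows=[[0,0,0,-0.9,-0.1,-0.4,1],[0,0,0,0,0,0,1]])

```text
clock: 22.55
eef_pos: [433.9, -247.2, 106.2]
eef_rot: [2.705, -0.001, 1.722]
wrist_force: [1.2, -0.1, 5.2]
finger_gap: 11.6
finger_force: 25.0
```

Call:
servo_tool(rows=[[0,0,0,-0.9,-0.1,-0.4,1],[0,0,0,0,0,0,1]])

```text
clock: 22.8
eef_pos: [433.0, -247.3, 105.8]
eef_rot: [2.705, -0.001, 1.722]
wrist_force: [0.7, -0.1, 4.7]
finger_gap: 11.7
finger_force: 25.0
```

Call:
servo_tool(rows=[[0,0,0,-0.9,-0.1,-0.4,1],[0,0,0,0,0,0,1]])

```text
clock: 23.05
eef_pos: [432.5, -247.4, 105.8]
eef_rot: [2.704, -0.0, 1.722]
wrist_force: [3.7, 0.8, 6.8]
finger_gap: 11.9
finger_force: 25.0
```

Call:
servo_tool(rows=[[0,0,0,-0.9,-0.1,-0.4,1],[0,0,0,0,0,0,1]])

```text
clock: 23.3
eef_pos: [432.1, -247.5, 105.9]
eef_rot: [2.703, -0.0, 1.722]
wrist_force: [5.7, 3.6, 8.8]
finger_gap: 12.0
finger_force: 25.0
```

Call:
servo_tool(rows=[[0,0,0,-0.9,-0.1,-0.4,1],[0,0,0,0,0,0,1]])

```text
clock: 23.55
eef_pos: [431.7, -247.7, 106.0]
eef_rot: [2.702, 0.0, 1.722]
wrist_force: [9.3, 4.7, 12.7]
finger_gap: 11.7
finger_force: 25.0
```

Call:
servo_tool(rows=[[0,0,0,1.3,0.2,0.5,1],[0,0,0,0.3,0,0.2,1],[0,0,0,0,0,0,1]], grip_force=10)

```text
clock: 23.92
eef_pos: [432.4, -247.4, 105.8]
eef_rot: [2.704, -0.0, 1.722]
wrist_force: [2.9, 1.3, 6.8]
finger_gap: 12.0
finger_force: 10.0
```

Call:
servo_tool(rows=[[0,0,0,0,0,0,0.8],[0,0,0,0,0,0,0.6],[0,0,0,0,0,0,0.4],[0,0,0,0,0,0,0.3],[0,0,0,0,0,0,0.3],[0,0,0,0,0,0,0.3],[0,0,0,0,0,0,0.3],[0,0,0,0,0,0,0.3]])

```text
clock: 24.92
eef_pos: [431.9, -247.4, 105.4]
eef_rot: [2.705, -0.001, 1.722]
wrist_force: [0.3, -0.6, -0.1]
finger_gap: 65.8
finger_force: 0.0
```

Call:
servo_tool(rows=[[0,0,0,-2,-0.3,4.5,0.3],[0,0,0,-6,-1,13.6,0.3],[0,0,0,-10.5,-1.6,22.6,0.3],[0,0,0,-12.5,-1.9,27,0.3],[0,0,0,-12.5,-1.9,27,0.3],[0,0,0,-12.5,-1.9,27,0.3],[0,0,0,-10,-10,20,0.3],[0,0,0,-10,-30,10,0.3],[0,0,0,-10,-40,0,0.3],[0,0,0,-10,-40,0,0.3],[0,0,0,-10,-40,0,0.3],[0,0,0,-10,-40,0,0.3],[0,0,0,-10,-40,0,0.3],[0,0,0,0,0,0,0.3],[0,0,0,0,0,0,0.3]])

```text
clock: 26.8
eef_pos: [305.8, -495.4, 257.6]
eef_rot: [2.705, -0.0, 1.722]
wrist_force: [-0.1, 0.5, 0.2]
finger_gap: 65.6
finger_force: 0.0
```

```bash
python3 - <<'E'
from h import *
s=manip.read_state(); print(s['eef_pos'],s['clock'])
t=manip.camera('top')[:,:,::-1]; b=manip.camera('side')[:,:,::-1]; cv2.imwrite('pics/tf.png',t); cv2.imwrite('pics/sf.png',b)
S=np.array([455.8,-242.9,62]); M=R.from_euler('ZY',[np.radians(8.7),-np.radians(25)])
P=lambda n,q: proj(n,S+M.apply(q)).round(1).tolist()
# black bar
for n,im in(('top',t),('side',b)):
    c=np.mean(P(n,[[0,0,66]]),0).astype(int); g=im.max(2); x0,y0=c[0]-32,c[1]-32
    m=(g[y0:y0+64,x0:x0+64]<40).astype(np.uint8)
    for k in cv2.findContours(m,0,1,offset=(int(x0),int(y0)))[0]:
        if cv2.contourArea(k)>25: print(n,'dark',cv2.contourArea(k),np.round(cv2.boxPoints(cv2.minAreaRect(k)),1).tolist())
    print(n,'expected bar',P(n,[[0,48,74],[0,-48,74],[0,48,58],[0,-48,58]]))
# bright scoop outline in top
h=cv2.cvtColor(t,cv2.COLOR_BGR2HSV)
print('exp outline top',P('top',[[-50,44,26],[-50,-44,26],[75,30,26],[75,-30,26],[75,30,3],[75,-30,3]]))
d=cv2.absdiff(t,cv2.imread('pics/top0.png')).max(2); m=(d>25).astype(np.uint8); m=cv2.morphologyEx(m,2,np.ones((2,2)))
sub=np.zeros_like(m); sub[200:300,405:490]=m[200:300,405:490]
k=max(cv2.findContours(sub,0,1)[0],key=cv2.contourArea); print('diff',cv2.contourArea(k),cv2.approxPolyDP(k,3,True)[:,0].tolist())
# bystanders: diff
for nm,(x,y) in dict(tape=(335,158),bottle=(400,157),jar=(436,148)).items(): print(nm,d[y-22:y+22,x-22:x+22].mean())
E
```

```text
[ 305.75874297 -495.44657771  257.58795523] 26.8
top dark 394.0 [[419.8999938964844, 256.29998779296875], [463.1000061035156, 217.89999389648438], [487.8999938964844, 245.89999389648438], [444.70001220703125, 284.29998779296875]]
top expected bar [[435.3, 256.5], [482.3, 246.0], [432.8, 254.0], [479.1, 243.6]]
side expected bar [[397.0, 132.7], [396.9, 115.0], [393.5, 137.7], [393.7, 119.8]]
exp outline top [[433.6, 270.9], [474.3, 261.7], [431.3, 212.7], [459.8, 206.4], [427.9, 210.0], [455.9, 203.8]]
diff 2652.0 [[458, 207], [457, 212], [440, 216], [429, 213], [430, 222], [425, 228], [431, 226], [431, 247], [425, 247], [428, 239], [424, 232], [423, 255], [431, 280], [440, 279], [436, 273], [464, 267], [464, 272], [448, 276], [469, 272], [468, 265], [474, 263], [475, 254], [483, 251], [481, 244], [471, 240], [470, 228]]
tape 0.8868801652892562
bottle 0.8977272727272727
jar 0.940599173553719
```

```bash
python3 - <<'E'
from h import *
b=cv2.imread('pics/sf.png'); b0=cv2.imread('pics/side0.png')
S=np.array([455.8,-242.9,62]); M=R.from_euler('ZY',[np.radians(8.7),-np.radians(25)])
q=[[-50,44,26],[-50,44,0],[30,44,26],[30,44,0],[75,30,26],[75,30,0],[75,-30,26],[75,-30,3],[-50,-44,26],[0,49,74],[0,-49,74]]
for a,p in zip(q,proj('side',S+M.apply(q)).round(1)): print(a,p)
d=cv2.absdiff(b,b0).max(2); sub=np.zeros_like(d); sub[105:175,350:425]=(d[105:175,350:425]>25)
k=max(cv2.findContours(sub,0,1)[0],key=cv2.contourArea); print(cv2.contourArea(k),cv2.approxPolyDP(k,1.5,True)[:,0].tolist())
g=b.max(2)[118:142,388:402]; i=np.argwhere(g<60)+[118,388]; print(len(i), i.min(0) if len(i) else '', i.max(0) if len(i) else '')
E
```

```text
[-50, 44, 26] [403.9 154.9]
[-50, 44, 0] [398.4 162.3]
[30, 44, 26] [376.5 141.4]
[30, 44, 0] [371.4 149.1]
[75, 30, 26] [361.2 131. ]
[75, 30, 0] [356.4 138.8]
[75, -30, 26] [362.8 120.1]
[75, -30, 3] [358.7 126.8]
[-50, -44, 26] [403.3 137.7]
[0, 49, 74] [397.  132.9]
[0, -49, 74] [396.9 114.8]
1081.0 [[398, 116], [394, 118], [394, 131], [392, 133], [390, 130], [377, 125], [388, 130], [388, 132], [362, 128], [364, 130], [360, 134], [359, 130], [357, 138], [370, 148], [384, 154], [382, 156], [388, 156], [398, 162], [402, 157], [405, 171], [403, 173], [371, 172], [406, 174], [406, 159], [402, 146], [404, 138], [398, 132]]
82 [118 394] [136 398]
```

The scoop's outline agrees with the ideal stowed pose to about 1 px in both views. In the side view, for example, the spout's bottom corner is at (357,138) against an expected (356,139), and the back's bottom corner is at (398,162) against (398,162). So it lies flat, centred and against the lip.

```bash
python3 -c "
from cell import manip;print(manip.sign_off())"
```

```text
the job is handed in; nothing more can be done
None
```

The job is handed in at about 27 s of the 48 s: all four stoppers are in the bin, the empty scoop lies flat and centred on the stand with its back against the lip, and the jar, tape and bottle were not moved.

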